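Lock the repair turntable with its pin

TASK

Lock the repair turntable: take the orange-handled pin out of its blue parking block, turn the round aluminium plate until its hole lines up with the hidden hole below, somewhere within the yellow band, and push the pin through both until its collar sits flat on the plate. You have to feel for the hidden hole; let go of the pin at the end, and leave the mug, meter and screwdriver where they are.

Things in the scene. Friction and masses are not known exactly. Their poses are not given: they have to be found in the camera images.
- stand: the fixed turntable stand: a round grey foot, 320 mm in diameter, 8 mm high. Origin: centre of its underside on the table, on the turntable's axis; z is up, x points at the middle of the yellow band on the foot's rim
- band (a point): middle of the yellow band painted on the rim of the stand's foot, 141 mm from the axis; the band spans 0.26 rad to either side. The hidden hole lies under the aluminium plate in this sector: its direction from the axis, not given, is within 0.22 rad either side of the band's middle
- index_top (a point): on the axis, centre of the top of the fixed dark steel index plate (236 mm in diameter), 42 mm above the table. Its only opening is the hidden hole: vertical, 19.5 mm in diameter, centred 95 mm from the axis, 34 mm deep. The aluminium plate covers it; it can be seen at most through the plate's own hole
- platter (a joint): angle of the rotating aluminium plate, rad, counterclockwise from above; 0 puts its hole on the stand's x axis (mid band). Stops at -0.8 and 2.2; starts between 0.6 and 1.4. A stiff bearing keeps it where it is left; about 3 N sideways at the hole turns it. The plate is 244 mm in diameter, 12 mm thick, its underside 43 mm and its top 55 mm above the table
- board (a point): middle of the green circuit board in its black carrier between two red jaws, fixed on the aluminium plate's centre; all of it lies within 56 mm of the axis and at most 13 mm above the plate's top
- platter_hole (a point): centre of the upper mouth of the vertical through hole in the aluminium plate, 18.5 mm in diameter, 95 mm from the axis; x points outward from the axis, z up. The pin fits through it, and moving a pin that stands in it turns the plate
- pin: the loose locking pin, about 0.2 kg, 91 mm long, upright. Origin: centre of the shaft's tip; z up along it. Steel shaft 16 mm in diameter, 40 mm long, tip chamfered; steel collar 34 mm in diameter from 40 to 46 mm; round orange handle 24 mm in diameter from 46 to 91 mm. Home, its origin is 15 mm above the table; in the plate's hole but off the hidden hole, it rests at 42 mm
- holder: the fixed blue parking block, 70 x 70 x 45 mm, with a vertical through hole of 20 mm diameter at its middle, in which the pin stands with its collar on the block's top. Origin at the centre of the underside, z up
- mug: bystander: blue mug, 80 mm in diameter and 90 mm high, with a handle; origin at the centre of its underside
- meter: bystander: yellow multimeter lying on the table, 145 x 78 x 36 mm, long side along its x; origin at the centre of its underside
- screwdriver: bystander: red-handled screwdriver lying on the table, 200 mm long along its x

How it is judged:
At the end, for the whole second after the job is handed in: The pin stands upright (within 0.08 rad) and still in the plate's hole (within 6 mm) and through into the hidden hole of the index plate in the yellow band, pushed home: its collar lies on the plate to within 3 mm. It is released (z of pin in the frame of stand between 0.01 and 0.018 m and horizontal distance between pin and platter_hole below 0.006 m and angle between pin's own z axis and vertical below 0.08 rad and value of joint platter between -0.27 and 0.27 rad and linear speed of pin below 0.02 m/s); the robot touches nothing.
It fails at once if the mug is moved by more than 30 mm (distance of mug from where it was at the start of the episode above 0.03 m).
It fails at once if the meter is moved by more than 30 mm (distance of meter from where it was at the start of the episode above 0.03 m).
It fails at once if the screwdriver is moved by more than 30 mm (distance of screwdriver from where it was at the start of the episode above 0.03 m).
It also fails if it takes over 72 s, if anything falls off the work surface, if the arm or the gripper's body presses on something with over 40 N, if the wrist force passes 120 N, or if a joint passes its speed limit or range.

ROBOT

A 6-joint arm with a two-finger parallel gripper is mounted at the origin on the work surface. World frame = base frame: x ahead of the robot, y to its left, z up, the work surface at z = 0. Lengths are in m, angles in rad, forces in N, time in s.
With the tool pointing down it reaches from about 0.3 to 0.875 m from the base axis. Payload 6.4 kg.
Tool frame: the origin (TCP) lies at the very end of the fingers, on their centre line; the grasp point (between the pads) lies 19 mm behind it; z points along the fingers, y is the line along which they close (so a half turn about z gives the same grasp; the last joint's range is limited). The gripper opens to 85 mm and grips with 20 to 120 N. Pads are 22 mm wide; open, the fingers measure 114 mm over their backs; the gripper's body (76 mm by 85 mm) begins 54 mm behind the grasp point. The pads swing forward as they close: fully open they stand 13 mm farther back than shut.
Start: joints at [1.073, 0.181, 1.607, -0, 1.354, -0.206], TCP at [0.165, 0.551, 0.231] pointing down, gripper open.
Joint ranges: [-2.99, 2.99], [-0.89, 2.07], [0.3, 2.58], [-1.14, 4.28], [0, 2.63], [-3.12, 3.12]. Speed limits (rad/s): [2.57, 2.57, 3.01, 3.14, 3.14, 3.14].

INTERFACE

Orientations are given as a unit quaternion [w, x, y, z].
In Python, from bench import ctrl, camera, calibration, order, outline_of gives the robot as it stands.
- The arm moves only by the tool move_arm, never from a script. Its argument "series" is a list that holds one entry, the list of rows, each a list of 5 numbers: the opening, from 0 (shut) to 1 (fully open), then the shift along the tool's x, y, z in mm, then the turn about the tool's z in rad. A call has exactly 10 rows; each row is the pose to reach, as a shift and turn from the pose commanded when the call began, along the tool's axes at that moment; what a row does not reach only later rows make up. A row lasts 1/12 s, in which the tool goes at most 41.7 mm and 7.16 degrees, less where a joint would pass 70% of its speed; a pose out of reach is approached as far as the arm can. A call with a gripper value outside its range is refused whole. The fingers move at their own pace and stop on an object; the grip force is fixed at half the most. Time passes only in rows, so rows that repeat a pose let the fingers close, or fill a call up. It gives the time, the measured TCP pose, the force, the opening and the grip force at its end, in the units of the state.
- ctrl.get_obs(): the state, without advancing time (a new reading comes with each control period).
- camera(name): name is "side" or "top" or "wrist"; returns (picture, depth): 384x512x3 uint8, blue, green, red; 384x512 float32, m along the optical axis (not along the pixel's ray), 0 where there is no reading.
- calibration(name): a dict with "intrinsics" (3x3 intrinsics, pixels), "rvec" (rotation vector, rad) and "tvec" (3), from world to camera coordinates, as OpenCV has them. Camera axes: x right, y down, z forward; pixel columns grow to the right and rows downward; lengths in m; the calibration is good to about 2 mm. A picture is of the moment at which its call begins: read the wrist's pose just before it. calibration takes no time and is no camera call; for the wrist camera it gives the pose at the moment of the call.
- order.hand_in(): hands the job in; it is judged then, once.
Trained networks look in the newest picture that a camera, given by its name, has taken for a name from the list of things; names that differ only in an ending like _2 or _b are one class to them, and where a whole thing is asked for, a point or a joint stands for the part that bears it (a point fixed in the world has none). Each returns a list of dicts, best first, with "conf" (0 to 1); they miss things now and then, are a little off and sometimes report something else, mostly with a low value. They report only what shows in the picture. A call takes as long as a camera call.
- outline_of(target, camera): "region" (384x512 bool, what is visible of it) and "bbox" ([centre column, centre row, width, height] in pixels, round what is visible of it).
The state is a dict: "time_s": time; "q": joint angles; "dq": joint speeds; "joint_efforts": joint torques, N m; "eef_pos": TCP position; "eef_rot": TCP orientation; "wrist_force": force on the tool from outside, world axes, zero at the start; "torque": the same for the moment, N m; "opening": opening from 0.0 (shut) to 1.0 (fully open); "grasp_force": force on a finger pad.
Only numpy, scipy, OpenCV 4.12 (cv2) and the standard library are available. Lean on these libraries where they do the work, as an engineer would, in place of code of your own. Each camera call takes 0.05 s, during which the arm holds its last target. There are 200 camera calls.

## Working session

There is one attempt and no reset: what is moved stays moved. The work goes in short steps, Python scripts to look and compute and a tool call to move; the robot and the scene stay as the last step left them, time stands still between calls to the robot, and variables do not carry over. Pictures are saved under pics/ and viewed, at most 10 in all, crops included, and the job is handed in when it is done.

Besides the shell and the picture viewer there is one more tool, called after "Call:" by a JSON object that holds its "op" and its "data". move_arm: Moves the arm, as the interface text tells. Its arguments: {"type":"object","properties":{"series":{"type":"array","items":{"type":"array","items":{"type":"array","items":{"type":"number"}}}}},"required":["series"]}

```bash
mkdir -p pics; ls; cat > h.py <<'E'
import numpy as np, cv2
from bench import ctrl, camera, calibration, order, outline_of
def cal(n):
    c=calibration(n); R=cv2.Rodrigues(np.array(c["rvec"],float))[0]
    return np.array(c["intrinsics"],float),R,np.array(c["tvec"],float).ravel()
def pts(n,depth,mask):
    K,R,t=cal(n); v,u=np.nonzero(mask&(depth>0)); z=depth[v,u]
    p=np.stack([(u-K[0,2])/K[0,0]*z,(v-K[1,2])/K[1,1]*z,z],1)
    return (p-t)@R
def onplane(n,u,v,h):
    K,R,t=cal(n); d=R.T@np.linalg.solve(K,[u,v,1]); o=-R.T@t
    return o+d*(h-o[2])/d[2]
def proj(n,P):
    K,R,t=cal(n); return cv2.projectPoints(np.array([P],float),cv2.Rodrigues(R)[0],t,K,None)[0].ravel()
E
python3 - <<'E'
from h import *
o=ctrl.get_obs(); print(o)
im={}
for n in("top","side"):
    p,d=camera(n); cv2.imwrite(f"pics/{n}.png",p); im[n]=p
    for k in("pin","holder","stand","platter","mug","meter","screwdriver","platter_hole","board"):
        r=outline_of(k,n)
        if r:
            q=pts(n,d,r[0]["region"]); print(n,k,round(r[0]["conf"],2),np.round(r[0]["bbox"],1),np.round(np.median(q,0),3),np.round(q.max(0),3),np.round(q.min(0),3))
cv2.imwrite("pics/a.png",cv2.resize(np.vstack([im["top"],im["side"]]),None,fx=.78,fy=.78))
E
```

```text
pics
{'time_s': 0.0, 'q': array([ 1.07270821e+00,  1.81530127e-01,  1.60800114e+00, -5.48408333e-06,
        1.35384586e+00, -2.06282962e-01]), 'dq': array([ 8.01250205e-04,  6.23860974e-04, -2.54235934e-05, -5.36887747e-04,
        1.04889672e-03,  8.72230038e-04]), 'joint_efforts': array([ 7.93967865e-04, -4.44890070e+01, -3.51328611e+01, -6.02810883e-05,
        9.12238058e-03, -1.57332920e-05]), 'eef_pos': array([0.16511765, 0.55019464, 0.23039363]), 'eef_rot': array([-3.05264211e-04,  1.45384834e-01,  9.89374779e-01, -8.38395797e-04]), 'wrist_force': array([-0.56500542, -0.28024428,  0.01363343]), 'torque': array([ 0.00351611, -0.0316148 ,  0.01736574]), 'grasp_force': 0.0, 'opening': 0.9993753780915159}
top holder 0.66 [351.7 228.   30.   29.2] [ 0.449 -0.28   0.045] [ 0.5   -0.246  0.051] [ 0.413 -0.33  -0.002]
top stand 0.85 [260.  206.9  95.   95.6] [0.528 0.005 0.054] [0.697 0.164 0.071] [ 0.384 -0.152 -0.003]
top platter 0.57 [258.2 203.8  79.7  83. ] [0.536 0.007 0.056] [0.665 0.127 0.071] [ 0.417 -0.12   0.005]
top mug 0.69 [174.4 226.6  34.7  40.5] [0.477 0.279 0.034] [
[... 651 characters left out ...]
5] [0.699 0.166 0.072] [ 0.38  -0.153 -0.002]
side platter 0.72 [249.9 206.2  95.1  74.9] [ 0.532 -0.006  0.056] [0.689 0.177 0.072] [ 0.418 -0.117 -0.001]
side mug 0.95 [181.5 155.4  41.4  41.3] [0.473 0.26  0.057] [0.515 0.316 0.095] [ 0.404  0.232 -0.001]
side meter 0.62 [217.4 121.1  41.1  35.4] [0.633 0.366 0.036] [0.723 0.458 0.051] [ 0.565  0.319 -0.001]
side screwdriver 0.63 [249.7 217.3 114.   99.8] [ 0.519 -0.025  0.055] [0.699 0.148 0.072] [ 0.38  -0.153 -0.001]
side platter_hole 0.98 [251.7 205.6  85.6  69.3] [ 0.532 -0.006  0.056] [0.661 0.128 0.072] [ 0.417 -0.117  0.01 ]
side board 0.77 [252.7 206.9  94.4  71.3] [ 0.532 -0.006  0.056] [0.661 0.151 0.072] [ 0.417 -0.117  0.001]
```

View pics/a.png

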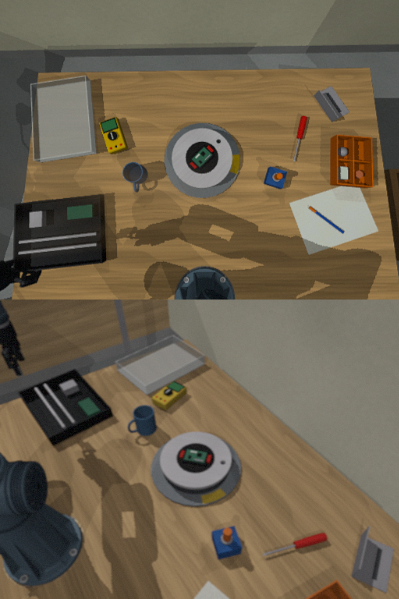

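The top view (shown at 0.78 scale) has the turntable at about (260,204) full-scale px, the yellow band on its right rim at about (303,208), the plate hole near (281,181), and the pin with its holder at about (352,228). I'll measure these more precisely.

```bash
python3 - <<'E'
from h import *
from scipy.optimize import least_squares
p,d=camera("top"); hsv=cv2.cvtColor(p,cv2.COLOR_BGR2HSV)
v,u=np.mgrid[:384,:512]
# platter rim circle from top & side
for n in("top","side"):
    p,d=camera(n); hsv=cv2.cvtColor(p,cv2.COLOR_BGR2HSV)
    P=np.zeros((384,512,3)); P[d>0]=pts(n,d,np.ones_like(d,bool))
    m=(abs(P[...,2]-.055)<.006)&(np.hypot(P[...,0]-.54,P[...,1]-.005)<.14)&(hsv[...,1]<60)&(hsv[...,2]>110)&(d>0)
    c=max(cv2.findContours(m.astype(np.uint8),cv2.RETR_EXTERNAL,cv2.CHAIN_APPROX_NONE)[0],key=len)[:,0]
    w=np.array([onplane(n,a,b,.055)[:2] for a,b in c])
    f=least_squares(lambda s:np.hypot(*(w-s[:2]).T)-s[2],[.54,.005,.12],loss="soft_l1",f_scale=.002).x
    print(n,"plate",f.round(4))
    r=np.hypot(P[...,0]-f[0],P[...,1]-f[1])
    y=(hsv[...,0]>18)&(hsv[...,0]<35)&(hsv[...,1]>120)&(abs(r-.141)<.03)&(d>0)&(P[...,2]<.025)
    b=np.array([onplane(n,a,e,.008)[:2] for e,a in zip(*np.nonzero(y))]).mean(0); a=np.arctan2(*(b-f[:2])[::-1])
    print("band",y.sum(),b.round(4),"ang",a.round(3))
    # hole: dark at radius .095
    W=np.array([[*onplane(n,a,e,.055)[:2],hsv[e,a,2],a,e] for e in range(384) for a in range(512) if r[e,a]<.14 and d[e,a]>0])
    rr=np.hypot(W[:,0]-f[0],W[:,1]-f[1]); k=(rr>.08)&(rr<.11); W=W[k]
    med=np.median(W[:,2]); D=W[W[:,2]<.7*med]; h=np.average(D[:,:2],axis=0,weights=med-D[:,2])
    print("hole",len(D),D[:,3:].mean(0).round(1),h.round(4),"spread",D[:,:2].std(0).round(4),"R",np.hypot(*(h-f[:2])).round(4),"rel ang",(np.arctan2(*(h-f[:2])[::-1])-a).round(3))
    near=np.hypot(P[...,0]-.456,P[...,1]+.285)<.07
    o=near&(hsv[...,0]<17)&(hsv[...,1]>150)&(P[...,2]>.06)
    q=P[o]; print("pin",o.sum(),np.median(q,0).round(4),q.max(0).round(4))
    if n=="top":
        t=o&(P[...,2]>.1); 
        print(np.array([onplane(n,a,e,.106)[:2] for e,a in zip(*np.nonzero(t))]).mean(0) if t.any() else "")
    bl=near&(hsv[...,0]>95)&(hsv[...,0]<130)&(hsv[...,1]>120)&(abs(P[...,2]-.045)<.005)
    q=P[bl][:,:2]; print("holder",cv2.minAreaRect(q.astype(np.float32)*1000))
E
```

```text
top plate [0.5393 0.0066 0.1204]
band 305 [ 0.5248 -0.1027] ang -1.702Traceback (most recent call last):
  File "<stdin>", line 19, in <module>
  File "h.py", line 11, in onplane
    K,R,t=cal(n); d=R.T@np.linalg.solve(K,[u,v,1]); o=-R.T@t
          ~~~^^^
  File "h.py", line 4, in cal
    c=calibration(n); R=cv2.Rodrigues(np.array(c["rvec"],float))[0]
ValueError: time passes only in moves, steps and waits
```

```bash
sed -i 's/^def cal(n):/from functools import lru_cache\n@lru_cache\ndef cal(n):/' h.py
cat > m.py <<'E'
from h import *
from scipy.optimize import least_squares
for n in("top","side"):
    p,d=camera(n); hsv=cv2.cvtColor(p,cv2.COLOR_BGR2HSV)
    P=np.zeros((384,512,3)); P[d>0]=pts(n,d,np.ones_like(d,bool))
    m=(abs(P[...,2]-.055)<.006)&(np.hypot(P[...,0]-.54,P[...,1]-.005)<.14)&(hsv[...,1]<60)&(hsv[...,2]>110)&(d>0)
    c=max(cv2.findContours(m.astype(np.uint8),cv2.RETR_EXTERNAL,cv2.CHAIN_APPROX_NONE)[0],key=len)[:,0]
    w=np.array([onplane(n,a,b,.055)[:2] for a,b in c])
    f=least_squares(lambda s:np.hypot(*(w-s[:2]).T)-s[2],[.54,.005,.12],loss="soft_l1",f_scale=.002).x
    print(n,"plate",f.round(4))
    r=np.hypot(P[...,0]-f[0],P[...,1]-f[1])
    y=(hsv[...,0]>18)&(hsv[...,0]<35)&(hsv[...,1]>170)&(r>.122)&(r<.162)&(d>0)&(P[...,2]<.025)
    nl,lab,st,ce=cv2.connectedComponentsWithStats(y.astype(np.uint8)); i=1+st[1:,4].argmax()
    B=np.array([onplane(n,a,e,.008)[:2] for e,a in zip(*np.nonzero(lab==i))])-f[:2]
    b=B.mean(0); a=np.arctan2(b[1],b[0]); an=np.arctan2(B[:,1],B[:,0])
    print("band",st[1:,4],ce[i].round(1),"r",np.hypot(*b).round(4),"ang",a.round(3),an.min().round(3),an.max().round(3))
    W=np.array([[*onplane(n,a_,e,.055)[:2],hsv[e,a_,2],a_,e] for e,a_ in zip(*np.nonzero((r<.115)&(r>.075)))])
    rr=np.hypot(*(W[:,:2]-f[:2]).T); W=W[(rr>.083)&(rr<.107)]
    med=np.median(W[:,2]); D=W[W[:,2]<.6*med]; h=np.average(D[:,:2],axis=0,weights=med-D[:,2])
    print("hole",len(D),D[:,3:].mean(0).round(1),h.round(4),"spread",D[:,:2].std(0).round(4),"R",np.hypot(*(h-f[:2])).round(4),"rel ang",(np.arctan2(*(h-f[:2])[::-1])-a).round(3))
    near=(np.hypot(P[...,0]-.456,P[...,1]+.285)<.07)&(d>0)
    o=near&(hsv[...,0]<17)&(hsv[...,1]>150)&(P[...,2]>.06)
    q=P[o]; print("pin",o.sum(),np.median(q,0).round(4),q.max(0).round(4),q.min(0).round(4))
    bl=near&(hsv[...,0]>95)&(hsv[...,0]<130)&(hsv[...,1]>120)&(abs(P[...,2]-.045)<.005)
    print("holder",cv2.minAreaRect((P[bl][:,:2]*1000).astype(np.float32)))
E
python3 m.py
```

```text
top plate [0.5392 0.0066 0.1204]
band [204] [301.5 210. ] r 0.1412 ang -1.718 -1.98 -1.445
hole 21 [279.9 180.8] [ 0.6058 -0.0623] spread [0.0041 0.0042] R 0.0958 rel ang 0.915
pin 65 [ 0.4557 -0.286   0.0952] [ 0.4676 -0.2775  0.1002] [ 0.4464 -0.2988  0.0683]
holder ((457.2244567871094, -289.2507019042969), (69.0211181640625, 71.22074127197266), 71.3011703491211)
side plate [0.5397 0.0066 0.121 ]
band [204] [272.8 252. ] r 0.1387 ang -1.704 -1.962 -1.455
hole 13 [285.  208.8] [ 0.6057 -0.0622] spread [0.0032 0.0028] R 0.0954 rel ang 0.898
pin 133 [ 0.4548 -0.2949  0.0955] [ 0.4679 -0.2797  0.1006] [ 0.4454 -0.3017  0.0602]
holder ((457.0341796875, -290.8721923828125), (69.37326049804688, 69.88740539550781), 71.0220947265625)
```

Call:
{"op": "move_arm", "data": {"series": [[[1,-24,-33,0,0.12],[1,-48,-66,0,0.24],[1,-72,-99,0,0.36],[1,-96,-132,0,0.48],[1,-120,-165,0,0.6],[1,-144,-198,0,0.72],[1,-168,-231,0,0.84],[1,-192,-264,0,0.96],[1,-216,-297,0,1.08],[1,-240,-330,0,1.2]]]}}

```text
time_s: 2.03
eef_pos: [0.3004, 0.164, 0.2316]
eef_rot: [0.0, 0.68, 0.733, 0.001]
wrist_force: [0.8, 0.1, 0.6]
opening: 1.001
grasp_force: 0.0
```

```bash
cat > g.py <<'E'
import sys
from h import *
from scipy.spatial.transform import Rotation as Ro
def go(x,y,z,yaw):
    o=ctrl.get_obs(); w=o["eef_rot"]; R=Ro.from_quat([*w[1:],w[0]]).as_matrix()
    ty=np.arctan2(R[1,1],R[0,1]); 
    print("t",round(o["time_s"],2),"pos",o["eef_pos"].round(4),"yaw",ty.round(3),"F",o["wrist_force"].round(1),"op",round(o["opening"],3),"gf",o["grasp_force"])
    print("shift mm",(1000*R.T@(np.array([x,y,z])-o["eef_pos"])).round(1),"turn",round(ty-yaw,3))
if __name__=="__main__": go(*map(float,sys.argv[1:]))
E
python3 g.py .457 -.290 .2 -.141
```

```text
t 2.03 pos [0.3004 0.164  0.2316] yaw 0.074 F [0.8 0.1 0.6] op 1.001 gf 0.0
shift mm [-464.3  122.6   31.8] turn 0.215
```

Call:
{"op": "move_arm", "data": {"series": [[[1,-39,10,0,0.1],[1,-77,20,0,0.2],[1,-116,31,0,0.21],[1,-155,41,0,0.21],[1,-193,51,0,0.21],[1,-232,61,0,0.21],[1,-271,72,0,0.21],[1,-310,82,0,0.21],[1,-348,92,0,0.21],[1,-387,102,0,0.21]]]}}

```text
time_s: 2.87
eef_pos: [0.4328, -0.2143, 0.2313]
eef_rot: [0.0, 0.752, 0.659, 0.0]
wrist_force: [0.6, 0.4, 1.0]
opening: 1.0
grasp_force: 0.0
```

```bash
python3 - <<'E'
from g import *
go(.457,-.29,.2,-.141)
p,d=camera("wrist"); hsv=cv2.cvtColor(p,cv2.COLOR_BGR2HSV)
P=np.zeros((384,512,3)); P[d>0]=pts("wrist",d,np.ones_like(d,bool))
o=(hsv[...,0]<17)&(hsv[...,1]>150)&(np.hypot(P[...,0]-.456,P[...,1]+.288)<.05)
t=o&(P[...,2]>.098)
print(o.sum(),t.sum(),P[t].mean(0),P[t].min(0),P[t].max(0))
v,u=np.nonzero(t)
if len(u): print(u.mean(),v.mean(),onplane("wrist",u.mean(),v.mean(),.106))
cv2.imwrite("pics/w1.png",p)
E
```

```text
t 2.87 pos [ 0.4328 -0.2143  0.2313] yaw -0.132 F [0.6 0.4 1. ] op 1.0 gf 0.0
shift mm [-71.8  33.9  31.4] turn 0.009
678 79 [ 0.45902732 -0.29674033  0.09840694] [ 0.44929874 -0.30788004  0.09800182] [ 0.46932676 -0.28581335  0.09996706]
292.9113924050633 256.1645569620253 [ 0.45860989 -0.29268084  0.106     ]
```

View pics/w1.png

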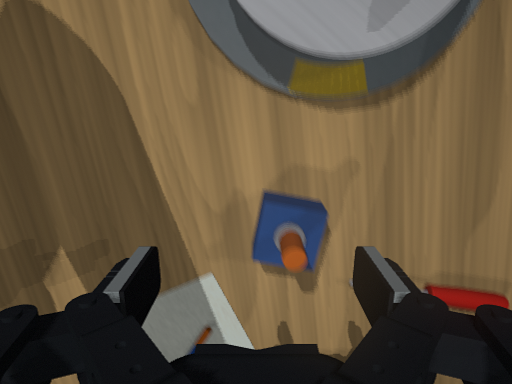

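The wrist view shows the pin handle's top at about (292,252) and the band at (330,77), which agrees with the measurements. Next I descend and grip.

Call:
{"op": "move_arm", "data": {"series": [[[1,-35,17,15,0.01],[1,-71,34,31,0.01],[1,-72,34,60,0.01],[1,-72,34,90,0.01],[1,-72,34,120,0.01],[1,-72,34,145,0.01],[1,-72,34,161,0.01],[1,-72,34,161,0.01],[0,-72,34,161,0.01],[0,-72,34,161,0.01]]]}}

```text
time_s: 3.75
eef_pos: [0.4576, -0.2886, 0.0716]
eef_rot: [0.001, 0.755, 0.656, 0.0]
wrist_force: [-0.4, 1.0, 0.6]
opening: 0.75
grasp_force: 0.0
```

Call:
{"op": "move_arm", "data": {"series": [[[0,0,0,0,0],[0,0,0,0,0],[0,0,0,0,0],[0,0,0,0,0],[0,0,0,0,0],[0,0,0,0,0],[0,0,0,0,0],[0,0,0,0,0],[0,0,0,0,0],[0,0,0,0,0]]]}}

```text
time_s: 4.58
eef_pos: [0.4577, -0.2886, 0.0717]
eef_rot: [0.001, 0.755, 0.656, 0.0]
wrist_force: [-0.6, 1.1, 6.6]
opening: 0.261
grasp_force: 58.5
```

```bash
python3 g.py .6058 -.0623 .15 -.141
```

```text
t 4.58 pos [ 0.4577 -0.2886  0.0717] yaw -0.141 F [-0.6  1.1  6.6] op 0.261 gf 58.53033900260925
shift mm [244.8 115.  -78.4] turn 0.0
```

Call:
{"op": "move_arm", "data": {"series": [[[0,0,0,-20,0],[0,0,0,-50,0],[0,0,0,-80,0],[0,30,14,-85,0],[0,65,31,-85,0],[0,100,47,-85,0],[0,135,63,-85,0],[0,170,80,-85,0],[0,205,96,-85,0],[0,225,106,-85,0]]]}}

```text
time_s: 5.42
eef_pos: [0.5944, -0.0763, 0.155]
eef_rot: [-0.001, 0.754, 0.656, 0.0]
wrist_force: [0.5, -0.2, -2.6]
opening: 0.258
grasp_force: 60.1
```

```bash
python3 - <<'E'
from g import *
go(.6058,-.0623,.115,-.141)
o=ctrl.get_obs(); e=o["eef_pos"]; print(o["wrist_force"])
ims=[]
for n in("top","side","wrist"):
    p,d=camera(n); c=proj(n,[.6,-.065,.07]).astype(int); print(n,c)
    x,y=np.clip(c[0]-40,0,432),np.clip(c[1]-45,0,304)
    ims.append(cv2.resize(p[y:y+80,x:x+80],(400,400),interpolation=cv2.INTER_CUBIC) if n!="wrist" else cv2.resize(p,None,fx=.78,fy=.78)[:400,:400])
    print((x,y))
cv2.imwrite("pics/b.png",np.hstack(ims[:2])); cv2.imwrite("pics/w2.png",p)
E
```

```text
t 5.42 pos [ 0.5944 -0.0763  0.155 ] yaw -0.139 F [ 0.5 -0.2 -2.6] op 0.258 gf 60.13864517211914
shift mm [15.4  9.4 40. ] turn 0.002
[ 0.45842285 -0.17635787 -2.5887029 ]
top [280 181]
(np.int64(240), np.int64(136))
side [284 206]
(np.int64(244), np.int64(161))
wrist [262 180]
(np.int64(222), np.int64(135))
```

View pics/b.png

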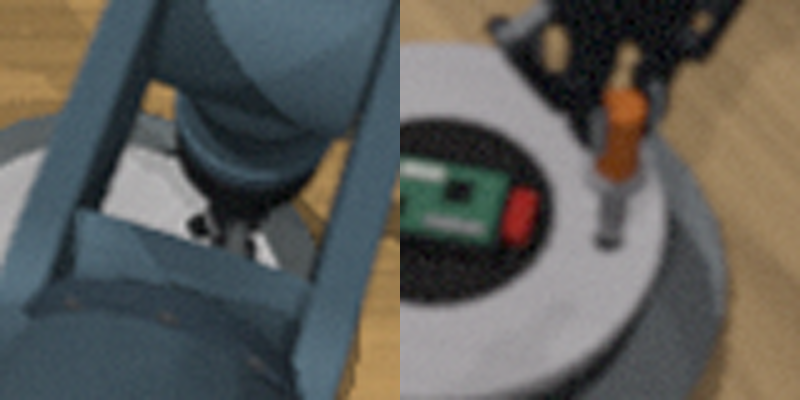

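View pics/w2.png

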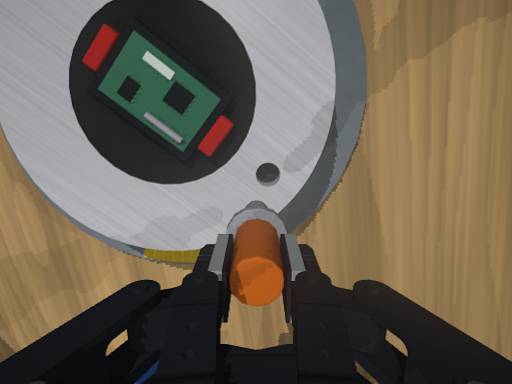

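The wrist view shows the hole at about (267,174), with the pin held straight: handle top at about (257,282), tip near (256,205). I'll measure the hole and the pin's offset in this same view.

```bash
python3 - <<'E'
from g import *
e=ctrl.get_obs()["eef_pos"]; go(.6058,-.0623,.115,-.141)
p,d=camera("wrist"); g=cv2.cvtColor(p,cv2.COLOR_BGR2GRAY); hsv=cv2.cvtColor(p,cv2.COLOR_BGR2HSV)
s=g[155:195,245:290]; m=(s<120).astype(np.uint8)
nl,lab,st,ce=cv2.connectedComponentsWithStats(m); i=lab[19,22]; print(st[i],ce[i]+[245,155], "plate",np.median(s))
c=max(cv2.findContours((lab==i).astype(np.uint8),cv2.RETR_EXTERNAL,cv2.CHAIN_APPROX_NONE)[0],key=len)
el=cv2.fitEllipse(c); print(el); u,v=np.array(el[0])+[245,155]; h=onplane("wrist",u,v,.055); print("hole",h.round(4), "rad",np.hypot(*(h[:2]-[.5395,.0066])))
zt=e[2]-.0567
for dx,dy in((0,0),):
  for z,n in((zt,"tip"),(zt+.04,"collarbot"),(zt+.091,"handletop")):
    print(n,proj("wrist",[e[0],e[1],z]).round(1))
o=(hsv[...,0]<17)&(hsv[...,1]>150); o[:200]=0
v,u=np.nonzero(o); print("orange cols/rows",u.min(),u.max(),v.min(),v.max(), "depth rows", [round(float(d[r,257]),4) for r in range(195,305,6)])
R=cal("wrist"); 
for z in (zt+.091,):
  for k in range(0,360,90):
    a=np.radians(k); print(k,proj("wrist",[e[0]+.012*np.cos(a),e[1]+.012*np.sin(a),z]).round(1))
cv2.imwrite("pics/w3.png",cv2.resize(p[140:320,170:345],None,fx=3.3,fy=3.3,interpolation=cv2.INTER_CUBIC))
E
```

```text
t 5.57 pos [ 0.5936 -0.0781  0.1547] yaw -0.137 F [-0.5  0.5 -2.5] op 0.257 gf 59.99031722545624
shift mm [17.4 10.  39.7] turn 0.004
[ 12   5  24  22 408] [268.42647059 170.39215686] plate 171.0
((23.447839736938477, 15.44167423248291), (20.676231384277344, 23.608999252319336), 76.33168029785156)
hole [ 0.6043 -0.0631  0.055 ] rad 0.09518043402524659
tip [257.2 209.4]
collarbot [257.3 234.2]
handletop [257.4 287.9]
orange cols/rows 229 283 219 306 depth rows [0.2517, 0.2126, 0.1753, 0.1735, 0.1711, 0.1627, 0.1548, 0.1491, 0.1435, 0.1366, 0.1316, 0.1329, 0.1324, 0.132, 0.1338, 0.1344, 0.1355, 0.1352, 0.1377]
0 [288.8 284.1]
90 [253.  259.7]
180 [226.3 291.7]
270 [261.7 314.7]
```

View pics/w3.png

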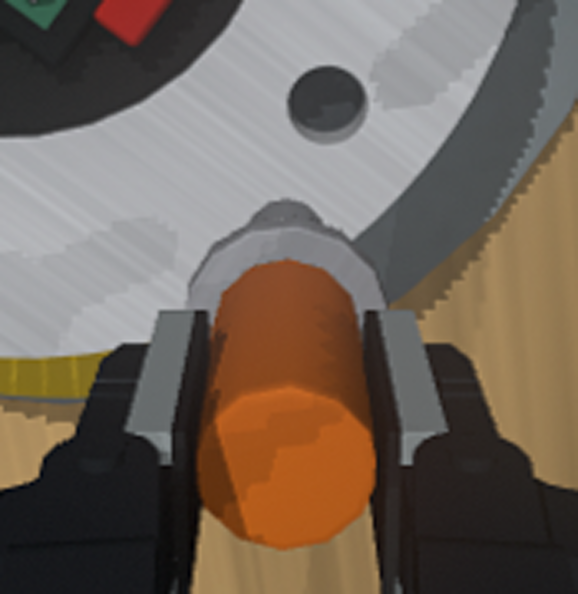

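The handle's top is lower than I assumed: the collar sat on the 45 mm block, so the tip is 66.7 mm below the TCP. I'll recompute the pin's offset.

```bash
python3 - <<'E'
from g import *
e=ctrl.get_obs()["eef_pos"]; go(.6043,-.0631,.115,-.141)
z=e[2]-.0667+.091
for k in range(0,360,90):
    a=np.radians(k)-.14; print(k,proj("wrist",[e[0]+.012*np.cos(a),e[1]+.012*np.sin(a),z]).round(1))
print("tip far edge",proj("wrist",[e[0]+.008*np.sin(.14),e[1]+.008*np.cos(.14),e[2]-.0667]).round(1), "obs 257,200.6")
print("collar far edge",proj("wrist",[e[0]+.017*np.sin(.14),e[1]+.017*np.cos(.14),e[2]-.0207]).round(1),"obs 257,208")
print("handle centre obs as world",onplane("wrist",257,282,z)-e)
E
```

```text
t 5.62 pos [ 0.593  -0.0794  0.1547] yaw -0.139 F [-0.4 -0.4 -1.6] op 0.261 gf 59.99082863330841
shift mm [17.7  9.  39.6] turn 0.002
0 [285.7 277.1]
90 [256.5 250.5]
180 [227.3 277. ]
270 [256.5 302.4]
tip far edge [256.7 195.1] obs 257,200.6
collar far edge [256.6 203.7] obs 257,208
handle centre obs as world [-0.0001134  -0.00229963  0.0243    ]
```

```bash
python3 - <<'E'
from g import *
p,d=camera("wrist"); K,R,t=cal("wrist"); go(.6058,-.0623,.115,-.141)
g=cv2.cvtColor(p,cv2.COLOR_BGR2GRAY)
u,v=proj("wrist",[.6052,-.0627,.055]).round().astype(int); print(u,v)
s=g[v-22:v+22,u-22:u+22]; m=(s<135).astype(np.uint8)
nl,lab,st,ce=cv2.connectedComponentsWithStats(m); i=lab[20,22]; 
c=max(cv2.findContours((lab==i).astype(np.uint8),cv2.RETR_EXTERNAL,cv2.CHAIN_APPROX_NONE)[0],key=len)
print(st[i]); c=c[:,0]+[u-22,v-22]
w=np.array([onplane("wrist",a,b,.055)[:2] for a,b in c]); 
(cx,cy),r=cv2.minEnclosingCircle((w*1000).astype(np.float32)); print("enclosing",cx,cy,r, "mean",w.mean(0))
print(s[::3,::3])
E
```

```text
t 5.67 pos [ 0.5927 -0.0802  0.1548] yaw -0.141 F [ 0.1 -0.1 -3.5] op 0.26 gf 59.990912675857544
shift mm [19.6 10.5 39.7] turn 0.0
270 169
[  9  11  25  24 460]
enclosing 604.7662353515625 -63.23644256591797 9.288357734680176 mean [ 0.60482293 -0.06322401]
[[172 173 176 174 174 172 170 173 174 171 170 176 178 181 180]
 [166 174 172 176 174 177 173 171 172 174 171 170 174 177 180]
 [175 169 172 173 176 175 177 175 172 171 175 173 170 171 159]
 [167 174 170 171 175 176 179 177 178 173 171 175 172 154 155]
 [169 168 171 173 171 159  49  55  56 119 176 171 157 158 155]
 [172 169 170 170 121  57  57  58  59  60  71 173 156 156 159]
 [171 175 171 169  56  56  57  58  57  59  57 141 159 156 155]
 [171 173 176 153  59  60  57  58  56  57  57 119 158 159 158]
 [170 171 172 163  59  60  57  69  68  69  56 119 167 165 160]
 [170 172 170 166  69  61  71  70  68  67 107 168 176 179 178]
 [175 169 172 171 128 107  75  73  81 124 123 175 176 178 178]
 [168 174 170 172 172 148 121 121 123 138 172 170 176 172 180]
 [179 170 172 173 171 173 173 174 176 175 170 171 170 177 172]
 [172 179 172 170 175 170 172 172 172 174 176 170 171 170 175]
 [175 173 174 175 170 174 170 172 173 173 172 177 171 169 170]]
```

Call:
{"op": "move_arm", "data": {"series": [[[0,10,5,0,0],[0,21,9.5,5,0],[0,21,9.5,15,0],[0,21,9.5,25,0],[0,21,9.5,28,0],[0,21,9.5,31,0],[0,21,9.5,33,0],[0,21,9.5,34,0],[0,21,9.5,35,0],[0,21,9.5,36,0]]]}}

```text
time_s: 6.5
eef_pos: [0.606, -0.0609, 0.1196]
eef_rot: [0.0, 0.755, 0.655, 0.0]
wrist_force: [0.9, -0.5, -3.0]
opening: 0.256
grasp_force: 60.0
```

```bash
python3 g.py .605 -.061 .109 -.141
```

```text
t 6.5 pos [ 0.606  -0.0609  0.1196] yaw -0.141 F [ 0.9 -0.5 -3. ] op 0.256 gf 59.99139726161957
shift mm [-0.3 -1.  10.6] turn -0.0
```

Call:
{"op": "move_arm", "data": {"series": [[[0,0,-0.8,0,0],[0,0,-0.8,1,0],[0,0,-0.8,2,0],[0,0,-0.8,3,0],[0,0,-0.8,4,0],[0,0,-0.8,5,0],[0,0,-0.8,6,0],[0,0,-0.8,7,0],[0,0,-0.8,7,0],[0,0,-0.8,7,0]]]}}

```text
time_s: 7.33
eef_pos: [0.605, -0.0605, 0.1122]
eef_rot: [-0.0, 0.755, 0.656, -0.0]
wrist_force: [-0.1, -0.6, -2.8]
opening: 0.253
grasp_force: 60.0
```

```bash
python3 g.py .605 -.061 .109 -.141
```

```text
t 7.33 pos [ 0.605  -0.0605  0.1122] yaw -0.141 F [-0.1 -0.6 -2.8] op 0.253 gf 59.99109864234924
shift mm [-0.5  0.1  3.2] turn 0.0
```

```bash
cat > arc.py <<'E'
import sys
from g import *
# rows along the arc for TCP: from current to rel angles
A=np.array([.5395,.0088]); B=-1.711; r=.0953
def arc(a1,n,a0=None):
    o=ctrl.get_obs(); e=o["eef_pos"]; w=o["eef_rot"]; R=Ro.from_quat([*w[1:],w[0]]).as_matrix()
    rel=np.arctan2(*(e[:2]-A)[::-1])-B; print("t",o["time_s"],"rel now",rel.round(4),"r",np.hypot(*(e[:2]-A)).round(4),"e",e.round(4),"F",o["wrist_force"].round(1),"tip",(e[2]-.0667).round(4))
    for a in np.linspace(rel,a1,n+1)[1:]:
        q=A+r*np.array([np.cos(a+B),np.sin(a+B)]); print(a.round(3),(1000*R.T@np.array([*(q-e[:2]),0])).round(1)[:2])
if __name__=="__main__": arc(float(sys.argv[1]),int(sys.argv[2]))
E
python3 arc.py .27 9
```

```text
t 7.3333 rel now 0.8972 r 0.0953 e [ 0.605  -0.0605  0.1122] F [-0.1 -0.6 -2.8] tip 0.0455
0.828 [-5.  -4.3]
0.758 [-9.8 -9. ]
0.688 [-14.2 -14. ]
0.618 [-18.2 -19.2]
0.549 [-21.9 -24.8]
0.479 [-25.1 -30.5]
0.409 [-28.  -36.5]
0.34 [-30.4 -42.7]
0.27 [-32.4 -49. ]
```

Call:
{"op": "move_arm", "data": {"series": [[[0,-5,-4.3,0,0],[0,-9.8,-9,0,0],[0,-14.2,-14,0,0],[0,-18.2,-19.2,0,0],[0,-21.9,-24.8,0,0],[0,-25.1,-30.5,0,0],[0,-28,-36.5,0,0],[0,-30.4,-42.7,0,0],[0,-32.4,-49,0,0],[0,-32.4,-49,0,0]]]}}

```text
time_s: 8.17
eef_pos: [0.5502, -0.086, 0.1121]
eef_rot: [-0.001, 0.755, 0.655, -0.001]
wrist_force: [0.3, 0.1, -2.2]
opening: 0.26
grasp_force: 59.9
```

```bash
python3 arc.py -.03 9
```

```text
t 8.1667 rel now 0.2522 r 0.0954 e [ 0.5502 -0.086   0.1121] F [ 0.3  0.1 -2.2] tip 0.0454
0.221 [-0.6 -2.9]
0.189 [-1.2 -5.9]
0.158 [-1.8 -8.8]
0.127 [ -2.2 -11.8]
0.095 [ -2.5 -14.7]
0.064 [ -2.8 -17.7]
0.033 [ -2.9 -20.7]
0.001 [ -3.  -23.7]
-0.03 [ -2.9 -26.7]
```

Call:
{"op": "move_arm", "data": {"series": [[[0,0,0,1,0],[0,0,0,2,0],[0,0,0,3,0],[0,0,0,3.5,0],[0,0,0,4,0],[0,0,0,4,0],[0,0,0,4,0],[0,0,0,4,0],[0,0,0,4,0],[0,0,0,4,0]]]}}

```text
time_s: 9.0
eef_pos: [0.5519, -0.0857, 0.1087]
eef_rot: [-0.0, 0.755, 0.656, -0.0]
wrist_force: [-3.7, 0.1, 4.8]
opening: 0.259
grasp_force: 60.8
```

```bash
python3 - <<'E'
from arc import *
arc(-.03,9)
p,d=camera("wrist"); cv2.imwrite("pics/w4.png",p)
E
```

```text
t 9.0 rel now 0.2702 r 0.0953 e [ 0.5519 -0.0857  0.1087] F [-3.7  0.1  4.8] tip 0.042
0.237 [-0.8 -3.1]
0.204 [-1.5 -6.2]
0.17 [-2.1 -9.3]
0.137 [ -2.6 -12.4]
0.103 [ -3.  -15.6]
0.07 [ -3.3 -18.8]
0.037 [ -3.4 -21.9]
0.003 [ -3.5 -25.1]
-0.03 [ -3.4 -28.3]
```

View pics/w4.png

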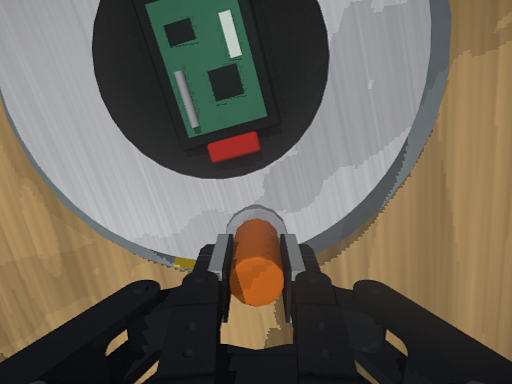

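The plate has turned with the pin: the board is rotated, and the band's edge shows at (185,264). Contact with the index plate is about 7 N. Next I sweep slowly with a light push.

Call:
{"op": "move_arm", "data": {"series": [[[0,-0.2,-0.8,0.5,0],[0,-0.4,-1.6,0.8,0],[0,-0.6,-2.4,0.8,0],[0,-0.8,-3.1,0.8,0],[0,-1,-3.9,0.8,0],[0,-1.2,-4.7,0.8,0],[0,-1.4,-5.5,0.8,0],[0,-1.5,-6.2,0.8,0],[0,-1.5,-6.2,0.8,0],[0,-1.5,-6.2,0.8,0]]]}}

```text
time_s: 9.88
eef_pos: [0.5478, -0.0868, 0.1087]
eef_rot: [0.002, 0.755, 0.655, 0.002]
wrist_force: [6.6, 0.8, 4.0]
opening: 0.259
grasp_force: 60.7
```

```bash
python3 arc.py .14 2
```

```text
t 9.8833 rel now 0.2266 r 0.096 e [ 0.5478 -0.0868  0.1087] F [6.6 0.8 4. ] tip 0.042
0.183 [-0.2 -4.2]
0.14 [-0.9 -8.3]
```

Call:
{"op": "move_arm", "data": {"series": [[[0,-0.2,-0.8,0.8,0],[0,-0.3,-1.6,1.2,0],[0,-0.5,-2.4,1.2,0],[0,-0.6,-3.1,1.2,0],[0,-0.8,-3.9,1.2,0],[0,-0.9,-4.7,1.2,0],[0,-1,-5.5,1.2,0],[0,-1.1,-6.2,1.2,0],[0,-1.1,-6.2,1.2,0],[0,-1.1,-6.2,1.2,0]]]}}

```text
time_s: 10.72
eef_pos: [0.543, -0.0874, 0.1087]
eef_rot: [0.004, 0.755, 0.655, 0.003]
wrist_force: [8.0, 0.7, 6.7]
opening: 0.261
grasp_force: 61.1
```

```bash
python3 arc.py .07 2
```

```text
t 10.7167 rel now 0.1762 r 0.0963 e [ 0.543  -0.0874  0.1087] F [8.  0.7 6.7] tip 0.042
0.123 [ 0.2 -5.2]
0.07 [ -0.3 -10.2]
```

Call:
{"op": "move_arm", "data": {"series": [[[0,0,-0.8,0.4,0],[0,-0.1,-1.6,0.6,0],[0,-0.1,-2.4,0.6,0],[0,-0.2,-3.1,0.6,0],[0,-0.2,-3.9,0.6,0],[0,-0.3,-4.7,0.6,0],[0,-0.3,-5.5,0.6,0],[0,-0.4,-6.2,0.6,0],[0,-0.4,-6.2,0.6,0],[0,-0.4,-6.2,0.6,0]]]}}

```text
time_s: 11.55
eef_pos: [0.5375, -0.0873, 0.1086]
eef_rot: [0.005, 0.755, 0.655, 0.003]
wrist_force: [9.1, 1.6, 8.0]
opening: 0.26
grasp_force: 61.3
```

```bash
python3 arc.py .0 2
```

```text
t 11.55 rel now 0.1198 r 0.0961 e [ 0.5375 -0.0873  0.1086] F [9.1 1.6 8. ] tip 0.0419
0.06 [ 0.3 -5.8]
0.0 [  0.1 -11.5]
```

Call:
{"op": "move_arm", "data": {"series": [[[0,0,-0.8,0.2,0],[0,0,-1.6,0.3,0],[0,0,-2.4,0.3,0],[0,0,-3.1,0.3,0],[0,0,-3.9,0.3,0],[0,0,-4.7,0.3,0],[0,0,-5.5,0.3,0],[0,0,-6.2,0.3,0],[0,0,-6.2,0.3,0],[0,0,-6.2,0.3,0]]]}}

```text
time_s: 12.38
eef_pos: [0.5318, -0.0868, 0.1086]
eef_rot: [0.005, 0.755, 0.655, 0.003]
wrist_force: [9.0, -1.0, 9.9]
opening: 0.261
grasp_force: 61.4
```

```bash
python3 arc.py -.06 2
```

```text
t 12.3833 rel now 0.0597 r 0.0959 e [ 0.5318 -0.0868  0.1086] F [ 9.  -1.   9.9] tip 0.0419
-0.0 [ 0.4 -5.7]
-0.06 [  0.6 -11.4]
```

Call:
{"op": "move_arm", "data": {"series": [[[0,0,-0.8,0.1,0],[0,0.1,-1.6,0.2,0],[0,0.1,-2.4,0.2,0],[0,0.2,-3.1,0.2,0],[0,0.2,-3.9,0.2,0],[0,0.3,-4.7,0.2,0],[0,0.3,-5.5,0.2,0],[0,0.4,-6.2,0.2,0],[0,0.4,-6.2,0.2,0],[0,0.4,-6.2,0.2,0]]]}}

```text
time_s: 13.22
eef_pos: [0.526, -0.0859, 0.1086]
eef_rot: [0.006, 0.755, 0.655, 0.003]
wrist_force: [8.8, -0.6, 9.9]
opening: 0.259
grasp_force: 61.5
```

```bash
python3 arc.py -.12 2
```

```text
t 13.2167 rel now -0.0017 r 0.0956 e [ 0.526  -0.0859  0.1086] F [ 8.8 -0.6  9.9] tip 0.0419
-0.061 [ 0.5 -5.6]
-0.12 [  1.  -11.2]
```

Call:
{"op": "move_arm", "data": {"series": [[[0,0,-0.8,0.1,0],[0,0.1,-1.6,0.2,0],[0,0.2,-2.4,0.2,0],[0,0.3,-3.1,0.2,0],[0,0.4,-3.9,0.2,0],[0,0.5,-4.7,0.2,0],[0,0.6,-5.5,0.2,0],[0,0.7,-6.2,0.2,0],[0,0.7,-6.2,0.2,0],[0,0.7,-6.2,0.2,0]]]}}

```text
time_s: 14.05
eef_pos: [0.5201, -0.0846, 0.1086]
eef_rot: [0.006, 0.755, 0.655, 0.003]
wrist_force: [8.8, -1.1, 10.5]
opening: 0.259
grasp_force: 61.6
```

```bash
python3 arc.py -.18 2
```

```text
t 14.05 rel now -0.0648 r 0.0954 e [ 0.5201 -0.0846  0.1086] F [ 8.8 -1.1 10.5] tip 0.0419
-0.122 [ 0.6 -5.5]
-0.18 [  1.4 -10.9]
```

Call:
{"op": "move_arm", "data": {"series": [[[0,0.1,-0.8,0.1,0],[0,0.2,-1.6,0.2,0],[0,0.4,-2.4,0.2,0],[0,0.5,-3.1,0.2,0],[0,0.7,-3.9,0.2,0],[0,0.8,-4.7,0.2,0],[0,0.9,-5.4,0.2,0],[0,1,-6.1,0.2,0],[0,1,-6.1,0.2,0],[0,1,-6.1,0.2,0]]]}}

```text
time_s: 14.88
eef_pos: [0.5097, -0.0814, 0.1054]
eef_rot: [0.001, 0.755, 0.656, 0.0]
wrist_force: [1.5, -2.8, -0.6]
opening: 0.26
grasp_force: 60.1
```

```bash
python3 arc.py -.24 2
```

```text
t 14.8833 rel now -0.1786 r 0.095 e [ 0.5097 -0.0814  0.1054] F [ 1.5 -2.8 -0.6] tip 0.0387
-0.209 [ 0.3 -2.9]
-0.24 [ 0.9 -5.8]
```

It dropped 3.3 mm and the forces vanished, so the pin is in the hidden hole at about -0.18 rad. Pushing down.

Call:
{"op": "move_arm", "data": {"series": [[[0,0,0,1,0],[0,0,0,2,0],[0,0,0,3,0],[0,0,0,4,0],[0,0,0,5,0],[0,0,0,6,0],[0,0,0,7,0],[0,0,0,8,0],[0,0,0,8,0],[0,0,0,8,0]]]}}

```text
time_s: 15.72
eef_pos: [0.5088, -0.0805, 0.0965]
eef_rot: [-0.0, 0.755, 0.656, -0.0]
wrist_force: [2.9, -3.8, -3.6]
opening: 0.258
grasp_force: 60.1
```

```bash
python3 arc.py -.24 1
```

```text
t 15.7167 rel now -0.1913 r 0.0944 e [ 0.5088 -0.0805  0.0965] F [ 2.9 -3.8 -3.6] tip 0.0298
-0.24 [ 0.1 -4.7]
```

Call:
{"op": "move_arm", "data": {"series": [[[0,-0.6,0.5,2,0],[0,-0.6,0.5,4,0],[0,-0.6,0.5,6,0],[0,-0.6,0.5,8,0],[0,-0.6,0.5,10,0],[0,-0.6,0.5,12,0],[0,-0.6,0.5,13,0],[0,-0.6,0.5,14,0],[0,-0.6,0.5,14.5,0],[0,-0.6,0.5,15,0]]]}}

```text
time_s: 16.55
eef_pos: [0.5092, -0.0811, 0.0818]
eef_rot: [-0.0, 0.755, 0.656, -0.0]
wrist_force: [-0.8, -1.7, 2.8]
opening: 0.258
grasp_force: 60.6
```

Call:
{"op": "move_arm", "data": {"series": [[[0,0,0,0.5,0],[0,0,0,1,0],[0,0,0,1,0],[0,0,0,1,0],[0,0,0,1,0],[0,0,0,1,0],[0,0,0,1,0],[0,0,0,1,0],[0,0,0,1,0],[0,0,0,1,0]]]}}

```text
time_s: 17.38
eef_pos: [0.5094, -0.0812, 0.0817]
eef_rot: [0.0, 0.755, 0.656, -0.0]
wrist_force: [-2.8, -0.7, 6.8]
opening: 0.258
grasp_force: 61.1
```

```bash
python3 arc.py -.24 1
```

```text
t 17.3833 rel now -0.1823 r 0.0949 e [ 0.5094 -0.0812  0.0817] F [-2.8 -0.7  6.8] tip 0.015
-0.24 [ 0.8 -5.4]
```

Seated: the tip is at 15 mm with push-back from the collar. I'll release and retreat upward.

Call:
{"op": "move_arm", "data": {"series": [[[0.3,0,0,0,0],[0.5,0,0,0,0],[0.7,0,0,0,0],[0.8,0,0,0,0],[0.8,0,0,0,0],[0.8,0,0,0,0],[0.8,0,0,-10,0],[0.8,0,0,-30,0],[0.8,0,0,-60,0],[0.8,0,0,-90,0]]]}}

```text
time_s: 18.22
eef_pos: [0.5086, -0.0809, 0.1717]
eef_rot: [-0.001, 0.755, 0.656, -0.0]
wrist_force: [0.7, -0.0, 0.0]
opening: 0.8
grasp_force: 0.0
```

Call:
{"op": "move_arm", "data": {"series": [[[0.8,-20,0,-20,0],[0.8,-40,0,-30,0],[0.8,-60,0,-30,0],[0.8,-60,0,-30,0],[0.8,-60,0,-30,0],[0.8,-60,0,-30,0],[0.8,-60,0,-30,0],[0.8,-60,0,-30,0],[0.8,-60,0,-30,0],[0.8,-60,0,-30,0]]]}}

```text
time_s: 19.05
eef_pos: [0.5009, -0.14, 0.2006]
eef_rot: [-0.0, 0.755, 0.656, -0.0]
wrist_force: [0.1, -0.0, 1.1]
opening: 0.798
grasp_force: 0.0
```

```bash
python3 - <<'E'
from g import *
go(.5,-.08,.2,-.14)
p,d=camera("wrist"); s,_=camera("side"); c=proj("side",[.51,-.08,.07]).astype(int)
z=cv2.resize(s[c[1]-60:c[1]+60,c[0]-50:c[0]+50],(320,384)); cv2.imwrite("pics/f.png",cv2.resize(np.hstack([p,z]),None,fx=.95,fy=.95))
hsv=cv2.cvtColor(p,cv2.COLOR_BGR2HSV); P=np.zeros((384,512,3)); P[d>0]=pts("wrist",d,np.ones_like(d,bool))
o=(hsv[...,0]<17)&(hsv[...,1]>150)&(P[...,2]>.07)&(np.hypot(P[...,0]-.51,P[...,1]+.083)<.04); q=P[o]; print(q[:,2].max(),q[q[:,2]>.098].mean(0))
E
```

```text
t 19.05 pos [ 0.5009 -0.14    0.2006] yaw -0.14 F [ 0.1 -0.   1.1] op 0.798 gf 0.0
shift mm [59.3 -9.3  0.6] turn -0.0
0.10938879757434772 [ 0.50901852 -0.08307234  0.10717661]
```

View pics/f.png

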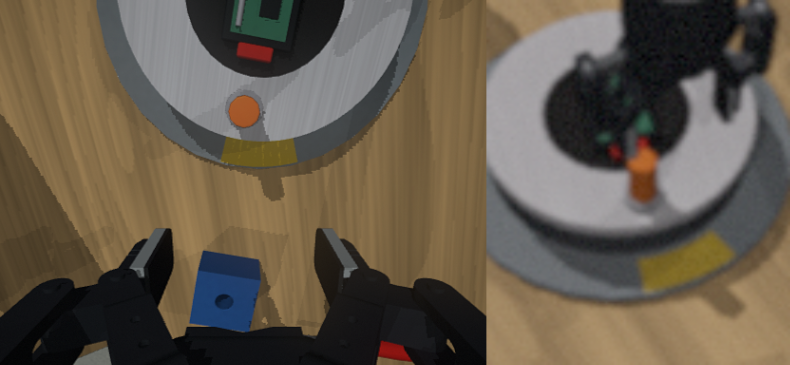

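The pin stands upright with its collar flat on the plate, at (244,111) within the band's sector. Its top measures 107 mm against an expected 106 mm, and the gripper is clear.

```bash
python3 -c "
from bench import order
print(order.hand_in())"
```

```text
the job is handed in; nothing more can be done
None
```

The turntable is locked and the job is handed in: the pin is through both holes at about -0.18 rad, with its collar flat on the plate and the gripper clear. The mug, meter and screwdriver were not touched, and the hand-in returned no verdict.

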